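# Click the paint rack round to orange and lock it

### The job

Turn the paint rack's wheel clockwise by its black grip, counting the clicks, until the orange-capped pot has clicked into place at the red lock post; do not turn it a click too far. Let go, then press the red lock plunger down until it is fully home so that the wheel is locked, feeling for the stop and never pressing on it with more than 20 N. Leave everything else on the table where it stands.

Things in the scene. Friction and masses are not known exactly. Their poses are not given: they have to be found in the camera images.
- rack: the paint rack: a plywood base plate 250 x 250 x 12 mm fixed to the table, carrying a wheel of eight capped paint pots and a red lock post at the middle of its right-hand (-y) edge. Origin: centre of the plate's underside, which is also the foot of the wheel's vertical turning axis; x and y run along the plate's edges, z up
- wheel (a joint): angle of the pot wheel (rad), growing clockwise from above; 0 = orange pot at the red lock post, one click = 0.785. Starts two to four clicks short of 0; end stops at -4.2 and 1.2. A sprung stop clicks at each pot, up to 0.04 rad off true (the lock pin draws the wheel true); about 0.2 N m turns it halfway over, then it snaps by itself into the next stop
- knob_top (a point): centre of the top of the wheel's grip, on the turning axis, 120 mm above the table. The grip, which turns with the wheel, is an upright black bar, 56 mm long (along this point's x), 22 mm thick (along its y), 34 mm high (86 to 120 mm above the table), free all round above the pot tops. At wheel angle q its long side lies at the rack's yaw minus q
- orange_pot (a point): centre of the top of the orange-capped pot, 70 mm above the table. Eight pots of 34 mm diameter stand on the wheel at 66 mm from its axis, all with tops at 70 mm; cap colours clockwise from orange: white, green, black, yellow, white, blue, white. The wheel ends in a toothed aluminium edge of about 112 mm radius, 36 mm above the table
- lock_axis (a point): point on the table plane under the vertical axis of the lock plunger, 98 mm from the wheel's axis towards -y of the rack. Above it is the plunger's red round cap, 36 mm in diameter, flat, to be pressed straight down with closed fingertips; it is rubber-sprung and gives 1 mm per 5 N. While up, its top is 93 to 103 mm above the table: the lock's arm is set anew each time, so feel for it
- lock (a joint): how far the lock plunger is pushed down (m): 0 = up (its start), 0.020 = fully home on a hard stop. About 4 N of friction, more while the pin draws the wheel true; 9 to 14 N seats it surely. Stays where it is left. Its 11 mm round-nosed steel pin enters a slot of the wheel's edge after 3 to 13 mm; if no slot is under it, it stands on a tooth, well short of home
- doll_blue: loose painted peg doll with a blue body, 32 mm diameter, 60 mm high; origin under its centre
- doll_black: loose peg doll with a black body, 32 mm diameter, 60 mm high; origin under its centre
- bottle_teal: loose green paint bottle, 48 mm diameter, 100 mm high; origin under its centre
- jar_white: loose white paint jar, 54 mm diameter, 50 mm high; origin under its centre
- bottle_ochre: loose yellow paint bottle, 48 mm diameter, 100 mm high; origin under its centre
- water_cup: loose blue ceramic water cup, 84 mm diameter, 75 mm high; origin under its centre
- brush_jar: loose glass jar with brushes, 66 mm diameter, about 200 mm high with the brushes; origin under its centre

How it is judged:
By the outcome, as a careful person would: the job done as asked, in the order asked, and still so for the second after the job is handed in, with the robot touching nothing.
It also fails if it takes over 56 s, if anything falls off the work surface, if the arm or the gripper's body presses on something with over 40 N, if the wrist force passes 120 N, or if a joint passes its speed limit or range.

### The arm

A 6-joint arm with a two-finger parallel gripper is mounted at the origin on the work surface. World frame = base frame: x ahead of the robot, y to its left, z up, the work surface at z = 0. Lengths are in m, angles in rad, forces in N, time in s.
With the tool pointing down it reaches from about 0.35 to 0.775 m from the base axis. Payload 5.5 kg.
Tool frame: the origin (TCP) lies midway between the tips of the shut fingers; the grasp point (between the pads) lies grasp_offset behind it (grasp_offset is the distance from the TCP to the grasp point, in m); z points along the fingers, y is the line along which they close (so a half turn about z gives the same grasp; the last joint's range is limited). The gripper opens to 85 mm and grips with 20 to 120 N. Pads are 22 mm wide; open, the fingers measure 114 mm over their backs; the gripper's body (76 mm by 85 mm) begins 54 mm behind the grasp point. The pads swing forward as they close: fully open they stand 13 mm farther back than shut.
Start: joints at [-1.42, 0.313, 0.046, 1.304, 0, 1.431], TCP at [0.165, -0.551, 0.201] pointing down, gripper open.
Joint ranges: [-2.76, 2.76], [-0.86, 1.69], [-1.03, 1.26], [-2.2, 2.34], [-1.47, 1.5], [-3.14, 3.14]. Speed limits (rad/s): [2.57, 2.57, 3.14, 3.14, 3.14, 3.14].

### API

Orientations are given as a unit quaternion [w, x, y, z].
In Python, from workcell import * gives the robot as it stands.
- The arm moves only by the tool step_arm, never from a script. Its argument "deltas" is a list of rows, each a list of 7 numbers: the shift along the world's x, y, z in mm, then the turn, a rotation vector about the world's x, y, z in degrees, then the gripper's target within -1 to 1 (fully open at 1, half-way at 0, shut at -1). A call has 1 to 5 rows; each row shifts and turns the commanded pose from where the row before left it; what a row does not reach is not made up. A row lasts 1/10 s, in which the tool goes at most 50 mm and 8.59 degrees, less where a joint would pass 70% of its speed; a pose out of reach is approached as far as the arm can. A call is refused whole if a number of a shift passes 50 or a number of a turn 8.59, either way. A call with a gripper value outside its range is refused whole. The fingers move at their own pace and stop on an object; "newtons" is the grip in N (left out, the last holds). Time passes only in rows, so rows that do not move let the fingers close. It gives the time, the measured TCP pose, the force, the opening and the grip force at its end, in the units of the state.
- get_state(): the state, without advancing time (a new reading comes with each control period).
- read_camera(name): name is "side" or "top" or "wrist"; returns a dict with "image" (480x640x3 uint8, red, green, blue), "z_map" (480x640 float32, m along the optical axis (not along the pixel's ray), 0 where there is no reading), "K" (3x3 intrinsics, pixels), "dist_coeffs" ([k1, k2, p1, p2, k3] as OpenCV has them; the pictures are not rectified), "world_from_camera" (4x4, takes a point from camera to world coordinates). Camera axes: x right, y down, z forward; pixel columns grow to the right and rows downward; lengths in m; the calibration is good to about 2 mm. A picture is of the moment at which its call begins.
- hand_in(): hands the job in; it is judged then, once.
The state is a dict: "clock": time; "joint_pos": joint angles; "qvel": joint speeds; "tau": joint torques, N m; "tcp_pos": TCP position; "orientation": TCP orientation; "wrist_force": force on the tool from outside, world axes, zero at the start; "ft_torque": the same for the moment, N m; "finger_gap": finger opening in m; "grip_force": force on a finger pad.
Only numpy, scipy, OpenCV 4.12 (cv2) and the standard library are available. Lean on these libraries where they do the work, as an engineer would, in place of code of your own. Each camera call takes 0.05 s, during which the arm holds its last target. There are 200 camera calls.

## Working session

There is one attempt and no reset: what is moved stays moved. The work goes in short steps, Python scripts to look and compute and a tool call to move; the robot and the scene stay as the last step left them, time stands still between calls to the robot, and variables do not carry over. Pictures are saved under pics/ and viewed, at most 10 in all, crops included, and the job is handed in when it is done.

Besides the shell and the picture viewer there is one more tool, called after "Emit:" in YAML: its name, and indented under it one key for each argument. step_arm: Moves the arm, as the interface text tells. Its arguments: {"type":"object","properties":{"deltas":{"type":"array","items":{"type":"array","items":{"type":"number"}}},"newtons":{"type":"number"}},"required":["deltas"]}

```bash
mkdir -p pics; ls
python3 - <<'E'
from workcell import *
import cv2,numpy as np
s=get_state();print(s)
for n in("top","side"):
    c=read_camera(n);cv2.imwrite(f"pics/{n}0.png",c["image"][:,:,::-1]);np.savez(f"{n}0.npz",**c);print(n,c["K"],c["dist_coeffs"],c["world_from_camera"])
E
```

```text
pics
{'clock': 0.0, 'joint_pos': array([-1.41960024e+00,  3.14022548e-01,  4.49979504e-02,  1.30360692e+00,
        2.72238304e-05,  1.43119031e+00]), 'qvel': array([ 1.48593050e-03, -8.89030528e-04, -8.35847218e-05, -6.29266025e-04,
        1.86152388e-04,  1.18818651e-04]), 'tau': array([-1.22944610e-03, -4.80618238e+01,  2.98536354e+01,  1.89255568e-02,
       -2.84091487e-05,  3.25459212e-05]), 'tcp_pos': array([ 0.16477568, -0.55030202,  0.20030408]), 'orientation': array([-9.17658446e-04,  9.89447462e-01,  1.44889188e-01,  8.29421376e-06]), 'wrist_force': array([0.34601552, 0.90427262, 0.74580604]), 'ft_torque': array([-0.00908494,  0.0060241 ,  0.03765752]), 'grip_force': 0.0, 'finger_gap': 0.0854427191232416}
top [[513.64826812   0.         323.64363115]
 [  0.         513.64826812 248.75892779]
 [  0.           0.           1.        ]] [0.00372824 0.         0.         0.         0.        ] [[-0.02437075 -0.98638637  0.1626284   0.37695498]
 [-0.99970201  0.02427392 -0.00258271  0.02534155]
 [-0.00140008 -0.16264288 -0.98668401  1.34249787]
 [ 0.          0.          0.          1.        ]]
side [[471.62704807   0.         321.17161163]
 [  0.         471.62704807 249.18007263]
 [  0.           0.           1.        ]] [-0.00529785  0.          0.          0.          0.        ] [[-0.8849238  -0.33852838  0.31985684  0.17692306]
 [-0.4653606   0.67026741 -0.578084    0.73355201]
 [-0.01869177 -0.66040907 -0.75067335  1.02699383]
 [ 0.          0.          0.          1.        ]]
```

View pics/top0.png

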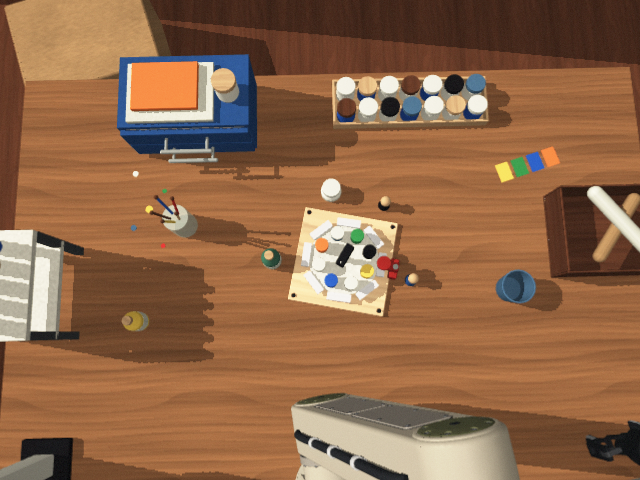

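View pics/side0.png

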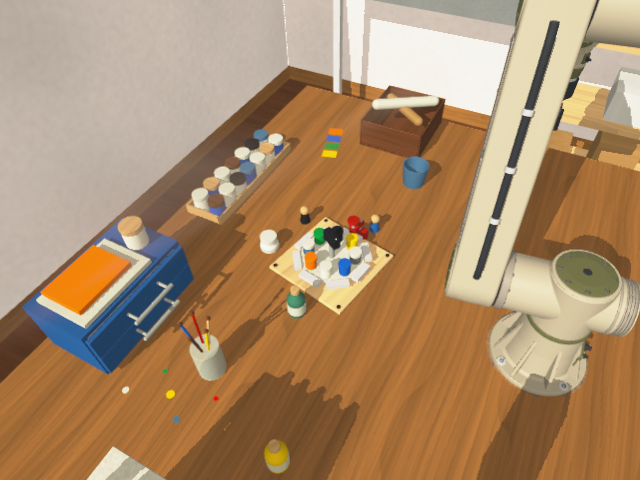

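The top view shows the rack at about (345,262) with its corners at (306,209), (400,225), (384,315) and (290,298). The black grip is at (345,255), the orange cap at (321,245) and the red lock cap at (384,263). The blue doll at (411,280) and the black doll at (384,203) stand near the lock. The side view shows the same layout, with orange at (311,260) and red at (354,224).

```bash
cat > h.py <<'E'
import numpy as np,cv2
def rays(c,px):
    n=cv2.undistortPoints(np.array(px,float).reshape(-1,1,2),c["K"],c["dist_coeffs"]).reshape(-1,2)
    T=c["world_from_camera"];d=np.c_[n,np.ones(len(n))]@T[:3,:3].T
    return T[:3,3],d
def plane(c,px,z):
    o,d=rays(c,px);return o+d*((z-o[2])/d[:,2])[:,None]
def tri(c1,p1,c2,p2):
    o1,d1=rays(c1,[p1]);o2,d2=rays(c2,[p2])
    t=np.linalg.lstsq(np.c_[d1[0],-d2[0]],o2-o1,rcond=None)[0]
    a,b=o1+t[0]*d1[0],o2+t[1]*d2[0];return (a+b)/2,np.linalg.norm(a-b)
H=dict(orange=((5,18),150,150),green=((50,80),120,50),yellow=((24,33),150,120),blue=((100,125),150,80),red=((172,8),150,80))
def blobs(c,roi,name):
    x0,y0,x1,y1=roi;hsv=cv2.cvtColor(c["image"],cv2.COLOR_RGB2HSV)
    (a,b),s,v=H[name];h=hsv[...,0];m=((h>=a)&(h<=b)) if a<b else ((h>=a)|(h<=b))
    m=(m&(hsv[...,1]>=s)&(hsv[...,2]>=v)).astype(np.uint8)
    k=np.zeros_like(m);k[y0:y1,x0:x1]=m[y0:y1,x0:x1]
    n,_,st,ce=cv2.connectedComponentsWithStats(k)
    return sorted([(int(st[i,4]),ce[i].round(1)) for i in range(1,n) if st[i,4]>15],key=lambda t:-t[0])
def dark(c,roi,v=45):
    x0,y0,x1,y1=roi;m=np.zeros(c["image"].shape[:2],np.uint8);m[y0:y1,x0:x1]=(c["image"].max(2)<v)[y0:y1,x0:x1]
    n,l,st,ce=cv2.connectedComponentsWithStats(m)
    return sorted([(int(st[i,4]),ce[i].round(1),cv2.minAreaRect(np.argwhere(l==i)[:,::-1].astype(np.float32))) for i in range(1,n) if st[i,4]>5],key=lambda t:-t[0])
E
python3 - <<'E'
from h import *
t=dict(np.load("top0.npz"));s=dict(np.load("side0.npz"))
R=dict(t=(288,205,420,318),s=(265,208,395,312))
for n in H: print(n,blobs(t,R["t"],n)[:3],blobs(s,R["s"],n)[:3])
print(*dark(t,R["t"]),sep="\n");print(*dark(s,R["s"]),sep="\n")
a=cv2.resize(t["image"][195:330,280:430],None,fx=4,fy=4,interpolation=2)[:,:,::-1]
b=cv2.resize(s["image"][200:320,260:400],None,fx=4,fy=4,interpolation=2)[:,:,::-1]
im=np.zeros((540,1160,3),np.uint8);im[:,:600]=a;im[:480,600:]=b;cv2.imwrite("pics/crop.png",cv2.resize(im,(800,372)))
E
```

```text
orange [(1823, array([364.9, 225.6])), (685, array([404.7, 301.5])), (613, array([317. , 311.2]))] [(3288, array([314. , 239.6])), (1446, array([377. , 293.1])), (184, array([310.4, 260.2]))]
green [(139, array([356.9, 235.8]))] [(143, array([318.9, 235.7]))]
yellow [(32, array([369.1, 271.8]))] [(139, array([351.3, 240.4]))]
blue [(129, array([330.7, 280.1])), (20, array([407.2, 280.6]))] [(172, array([344.1, 266.4])), (58, array([373.9, 227.4]))]
red [(310, array([388.4, 266. ]))] [(266, array([357.4, 226.3]))]
(179, array([344.8, 254.8]), ((344.5509338378906, 255.07322692871094), (8.220294952392578, 22.7454776763916), 28.610462188720703))
(128, array([369. , 251.5]), ((368.5000305175781, 251.50003051757812), (11.31370735168457, 12.727922439575195), 45.0))
(33, array([383. , 207.5]), ((383.2846374511719, 207.72311401367188), (9.178570747375488, 4.589284896850586), 7.125016689300537))
(7, array([309. , 211.7]), ((309.0, 212.0), (2.0, 2.0), 90.0))
(6, array([293.5, 295. ]), ((293.5, 295.0), (2.0, 1.0), 90.0))
(6, array([379. , 310.5]), ((379.0, 310.5), (1.0, 2.0), 90.0))
(262, array([333.6, 235.7]), ((332.5, 237.0), (22.0, 17.0), 90.0))
(36, array([306., 219.]), ((305.70001220703125, 218.9000244140625), (6.7082037925720215, 5.813776969909668), 63.43495178222656))
```

View pics/crop.png

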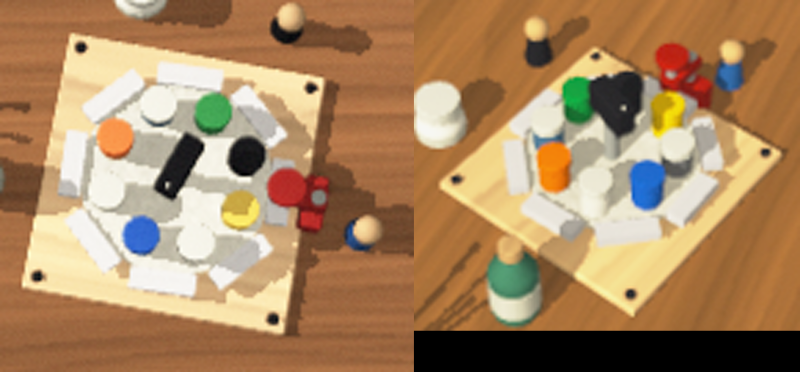

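The crop shows orange upper left, black and yellow on either side of the red cap, and the white edge teeth between the pots. The lock seems to point between two pots, so I'm computing the exact angles.

Run:
```python
from h import *
t=dict(np.load("top0.npz"));s=dict(np.load("side0.npz"))
sc=plane(t,[(309.5,211.5),(394.5,226.5),(379,310.5),(293.5,295)],.012);print("screws",sc.round(4))
c=sc.mean(0);print("centre",c.round(4))
e1=sc[1]-sc[0];e2=sc[2]-sc[3];y=-(e1+e2);yaw=np.arctan2(-y[0],y[1]);print("lens",np.linalg.norm(np.diff(sc,axis=0),axis=1),"yaw",np.degrees(yaw))
# orange, white... by HoughCircles in upsampled crop
pt=dict(orange=(321,245),green=(356.9,235.8),black=(369,251.5),yellow=(367.2,271.2),blue=(330.7,280.1))
a0=None
for i,(n,k) in enumerate(zip(pt,(0,2,3,4,6))):
    p=plane(t,[pt[n]],.07)[0];v=p-c;a=np.arctan2(v[1],v[0]); q=-(a-(yaw-np.pi/2))-k*np.pi/4
    print(n,p.round(4),np.hypot(*v[:2]).round(4),"q",((q+np.pi)%(2*np.pi)-np.pi).round(3))
(_,_,r)=dark(t,(330,240,360,272))[0];b=cv2.boxPoints(r);w=plane(t,b,.12);print("grip",w.mean(0),)
L=w[1]-w[0] if np.linalg.norm(w[1]-w[0])>np.linalg.norm(w[2]-w[1]) else w[2]-w[1]
g=np.arctan2(L[1],L[0]);print("grip ang",np.degrees(g),"q mod pi",(yaw-g)%np.pi-np.pi)
print("red cap",plane(t,[(384.3,263.3)],.098),tri(t,(384.3,263.3),s,(354.0,221.5)))
print("pred lock",c+.098*np.array([np.sin(yaw),-np.cos(yaw),0]))
print("green tri",tri(t,pt["green"],s,(319,233)))
for n,p,z in(("bluedoll",(411.5,279.5),.05),("blackdoll",(384.5,202.5),.05),("teal",(268,256),.1)): print(n,plane(t,[p],z))
```

```text
screws [[ 0.6975  0.057   0.012 ]
 [ 0.6513 -0.1668  0.012 ]
 [ 0.4318 -0.1166  0.012 ]
 [ 0.477   0.1028  0.012 ]]
centre [ 0.5644 -0.0309  0.012 ]
lens [0.22854583 0.22517391 0.2240201 ] yaw -11.65638950113348
orange [0.5964 0.0284 0.07  ] 0.0675 q -2.85
green [ 0.6177 -0.0626  0.07  ] 0.0621 q -2.809
black [ 0.5769 -0.0915  0.07  ] 0.0619 q -2.764
yellow [ 0.5273 -0.0851  0.07  ] 0.0656 q -2.746
blue [0.5073 0.0064 0.07  ] 0.0682 q -2.766
grip [ 0.5618926  -0.02783262  0.12      ]
grip ang -29.962841933687418 q mod pi -2.822084784282002
red cap [[ 0.5424291  -0.12521424  0.098     ]] (array([ 0.54483012, -0.12696462,  0.08261909]), np.float64(0.000742246721705832))
pred lock [ 0.54456557 -0.12691044  0.012     ]
green tri (array([ 0.6212632 , -0.06280855,  0.05953152]), np.float64(0.003238530328388125))
bluedoll [[ 0.50590432 -0.1978463   0.05      ]]
blackdoll [[ 0.70741339 -0.13844988  0.05      ]]
teal [[0.56714931 0.15860084 0.1       ]]
```

The wheel is about 3.5 clicks short (q ≈ -2.8), and the axis is near (0.562, -0.029). I'll move to a hover over it and turn the tool the long way, so one clockwise stroke stays inside the joint 6 range.

Emit:
step_arm:
  deltas:
    - [26.5,34.8,10,0,0,8.5,1]
    - [26.5,34.8,10,0,0,8.5,1]
    - [26.5,34.8,10,0,0,8.5,1]
    - [26.5,34.8,10,0,0,8.5,1]
    - [26.5,34.8,10,0,0,8.5,1]

```text
clock: 0.6
tcp_pos: [0.2979, -0.3752, 0.2512]
orientation: [-0.0, 0.868, 0.496, 0.0]
wrist_force: [0.1, 0.1, 0.3]
finger_gap: 0.0855
grip_force: 0.0
```

Emit:
step_arm:
  deltas:
    - [26.5,34.8,0,0,0,8.5,1]
    - [26.5,34.8,0,0,0,8.5,1]
    - [26.5,34.8,0,0,0,8.5,1]
    - [26.5,34.8,0,0,0,8.5,1]
    - [26.5,34.8,0,0,0,8.5,1]

```text
clock: 1.1
tcp_pos: [0.4305, -0.2012, 0.251]
orientation: [-0.0, 0.629, 0.777, 0.0]
wrist_force: [-0.1, -1.8, 0.3]
finger_gap: 0.0855
grip_force: 0.0
```

Emit:
step_arm:
  deltas:
    - [26.5,34.8,0,0,0,8.5,1]
    - [26.5,34.8,0,0,0,8.5,1]
    - [26.5,34.8,0,0,0,8.5,1]
    - [26.5,34.8,0,0,0,8.5,1]
    - [26.5,34.8,0,0,0,8.5,1]

```text
clock: 1.6
tcp_pos: [0.563, -0.0271, 0.2508]
orientation: [-0.0, 0.305, 0.952, -0.0]
wrist_force: [0.6, -0.6, 0.8]
finger_gap: 0.0854
grip_force: 0.0
```

Emit:
step_arm:
  deltas:
    - [0,0,0,0,0,8.5,1]
    - [0,0,0,0,0,8.5,1]
    - [0,0,0,0,0,8.5,1]
    - [0,0,0,0,0,8.5,1]
    - [0,0,0,0,0,8.5,1]

```text
clock: 2.1
tcp_pos: [0.5621, -0.0287, 0.2506]
orientation: [-0.001, -0.061, 0.998, 0.0]
wrist_force: [0.2, -0.8, 0.4]
finger_gap: 0.0855
grip_force: 0.0
```

Emit:
step_arm:
  deltas:
    - [0,0,0,0,0,8.5,1]
    - [0,0,0,0,0,8.5,1]
    - [0,0,0,0,0,8.5,1]
    - [0,0,0,0,0,8.5,1]
    - [0,0,0,0,0,8.5,1]

```text
clock: 2.6
tcp_pos: [0.562, -0.0288, 0.2507]
orientation: [-0.0, -0.419, 0.908, 0.0]
wrist_force: [1.3, -0.6, 0.0]
finger_gap: 0.0857
grip_force: 0.0
```

Emit:
step_arm:
  deltas:
    - [0,0,0,0,0,8.5,1]
    - [0,0,0,0,0,8.5,1]
    - [0,0,0,0,0,8.5,1]
    - [0,0,0,0,0,8.5,1]
    - [0,0,0,0,0,8.5,1]

```text
clock: 3.1
tcp_pos: [0.562, -0.0288, 0.2507]
orientation: [0.0, 0.719, -0.695, -0.001]
wrist_force: [-0.6, -0.0, 1.2]
finger_gap: 0.0854
grip_force: 0.0
```

Emit:
step_arm:
  deltas:
    - [0,0,0,0,0,8.5,1]
    - [0,0,0,0,0,8.5,1]
    - [0,0,0,0,0,8.5,1]
    - [0,0,0,0,0,8.5,1]
    - [0,0,0,0,0,8.5,1]

```text
clock: 3.6
tcp_pos: [0.562, -0.0288, 0.2507]
orientation: [0.0, 0.922, -0.387, -0.001]
wrist_force: [0.6, 0.1, -0.8]
finger_gap: 0.0856
grip_force: 0.0
```

Emit:
step_arm:
  deltas:
    - [0,0,0,0,0,8.5,1]
    - [0,0,0,0,0,6,1]
    - [0,0,0,0,0,0,1]

```text
clock: 3.9
tcp_pos: [0.5621, -0.0288, 0.2507]
orientation: [0.0, 0.963, -0.27, -0.001]
wrist_force: [-0.7, -0.3, 0.0]
finger_gap: 0.0853
grip_force: 0.0
```

Run:
```python
from workcell import *
import workcell,cv2,numpy as np
s=get_state();print(s["clock"],s["joint_pos"].round(3),s["tcp_pos"],s["orientation"],s["wrist_force"],s["ft_torque"]);print(getattr(workcell,"grasp_offset",None))
c=read_camera("wrist");cv2.imwrite("pics/w1.png",c["image"][:,:,::-1]);np.savez("w1.npz",**c);print(c["K"],c["world_from_camera"])
```

```text
3.9 [-0.194  0.282  0.124  1.414 -0.    -2.789] [ 0.56207903 -0.02884605  0.25074399] [ 8.03310392e-05  9.62867401e-01 -2.69974235e-01 -5.23924729e-04] [-0.71495328 -0.31538012  0.03928429] [-0.01764733  0.02468702 -0.04651185]
0.0187
[[348.33258159   0.         317.49709509]
 [  0.         348.33258159 236.07199092]
 [  0.           0.           1.        ]] [[-5.19609016e-01 -8.08541956e-01 -2.76163674e-01  6.32934003e-01]
 [-8.54404081e-01  4.91857283e-01  1.67541275e-01 -7.14918137e-02]
 [ 3.68964236e-04  3.23011328e-01 -9.46395026e-01  4.22388750e-01]
 [ 0.00000000e+00  0.00000000e+00  0.00000000e+00  1.00000000e+00]]
```

View pics/w1.png

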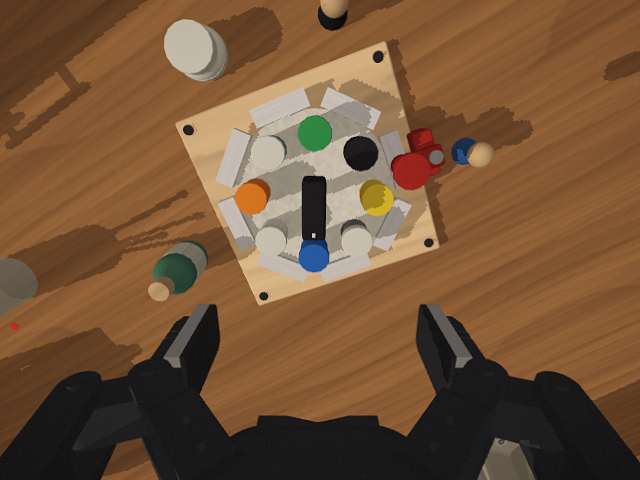

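The wrist view shows the grip at (314,208), nearly aligned with the tool. Orange is at (252,197), the red cap at (411,171), and the screws are at (188,130), (378,57), (429,243) and (264,297).

```bash
cat > m.py <<'E'
from h import *
def meas(c,cam_px=None):
    pass
E
python3 - <<'E'
from h import *
c=dict(np.load("w1.npz"));t=dict(np.load("top0.npz"));s=dict(np.load("side0.npz"))
print([ (d[0],d[1]) for d in dark(c,(160,30,450,310),60)])
for n in H: print(n,blobs(c,(220,90,450,275),n)[:2])
sc=plane(c,[(188,130),(378,57),(429,243),(264,296.5)],.012);cc=sc.mean(0)
y=-(sc[1]-sc[0]+sc[2]-sc[3]);yaw=np.arctan2(-y[0],y[1]);print("c",cc,"yaw",np.degrees(yaw),np.linalg.norm(np.diff(sc,axis=0),axis=1))
for n,p,k in(("orange",(252.5,196),0),("green",(314.5,133),2),("black",(360.5,153),3),("yellow",(377.5,197.5),4),("blue",(314,257),6)):
    w=plane(c,[p],.07)[0];v=w-cc;a=np.arctan2(v[1],v[0]);q=-(a-yaw+np.pi/2)-k*np.pi/4
    print(n,w.round(4),np.hypot(*v[:2]).round(4),((q+np.pi)%(2*np.pi)-np.pi).round(3))
g=plane(c,[(314.5,177),(314,241)],.12);print("grip",g,g.mean(0),np.degrees(np.arctan2(*(g[0]-g[1])[1::-1])))
print("cap",plane(c,[(411,171)],.098),"tri cap",tri(c,(411,171),t,(384.3,263.3)),"lock pred",cc+.098*np.array([np.sin(yaw),-np.cos(yaw),0]))
print("orange tri",tri(c,(252.5,196),t,(321,244.8)))
print("green tri",tri(c,(314.5,133),t,(356.9,235.8)))
E
```

```text
[(1491, array([313.5, 207.2])), (926, array([360.3, 152.7])), (119, array([191.2, 269.6])), (90, array([377.8,  56.6])), (74, array([187.8, 129.9])), (50, array([428.4, 242.4])), (47, array([202. , 249.4])), (47, array([263.4, 295.8])), (42, array([423.3, 307.2])), (41, array([211.8, 307.2])), (16, array([342.4, 228. ])), (12, array([169.5, 254.7])), (8, array([362.6, 223.6])), (8, array([179.1, 254.6]))]
orange [(795, array([250.4, 198.2])), (48, array([422.1,  93.3]))]
green [(930, array([314.3, 132.8]))]
yellow [(305, array([382.9, 203.8]))]
blue [(794, array([313.6, 255.2]))]
red [(1918, array([416.5, 160.9]))]
c [ 0.56512553 -0.02660859  0.012     ] yaw -11.749956915820547 [0.2242979  0.22426436 0.22416504]
orange [0.6022 0.0254 0.07  ] 0.0639 -2.728
green [ 0.6222 -0.0617  0.07  ] 0.067 -2.795
black [ 0.5823 -0.0907  0.07  ] 0.0663 -2.822
yellow [ 0.5339 -0.0838  0.07  ] 0.0652 -2.846
blue [0.5115 0.0067 0.07  ] 0.0632 -2.791
grip [[ 0.59232553 -0.0438822   0.12      ]
 [ 0.54226964 -0.01271187  0.12      ]] [ 0.56729759 -0.02829703  0.12      ] -31.910954141640012
cap [[ 0.54769508 -0.12133632  0.098     ]] tri cap (array([ 0.54411375, -0.12519251,  0.08406435]), np.float64(0.0034020803524631334)) lock pred [ 0.54516871 -0.12255506  0.012     ]
orange tri (array([0.60021534, 0.02902672, 0.0546769 ]), np.float64(0.0016949321695714772))
green tri (array([ 0.62117593, -0.06246802,  0.05462044]), np.float64(0.002638368500775183))
```

Emit:
step_arm:
  deltas:
    - [2.5,1.5,-45,0,0,0,1]
    - [0,0,-45,0,0,0,1]
    - [0,0,0,0,0,0,1]

```text
clock: 4.25
tcp_pos: [0.5591, -0.0263, 0.1544]
orientation: [0.001, 0.963, -0.271, -0.007]
wrist_force: [-0.8, 0.4, -0.6]
finger_gap: 0.0852
grip_force: 0.0
```

Run:
```python
from workcell import *
from h import *
s=get_state();print(s["clock"],s["tcp_pos"],s["orientation"],s["wrist_force"].round(2),s["ft_torque"].round(3))
c=read_camera("wrist");cv2.imwrite("pics/w2.png",c["image"][:,:,::-1]);np.savez("w2.npz",**c)
for d in dark(c,(240,150,400,460),60)[:3]: print(d)
```

```text
4.25 [ 0.55914226 -0.02630106  0.15443944] [ 6.27996524e-04  9.62520111e-01 -2.71122051e-01 -6.89017142e-03] [-0.8   0.35 -0.6 ] [0.022 0.104 0.01 ]
(6345, array([318.9, 439.3]), ((319.5, 437.5), (158.99996948242188, 42.99999237060547), -0.0))
(2997, array([312.4, 235.7]), ((312.05487060546875, 236.37960815429688), (35.056583404541016, 90.83805084228516), 0.8680514693260193))
(1287, array([375.9, 163.6]), ((375.5, 166.0), (32.0, 47.0), 90.0))
```

View pics/w2.png

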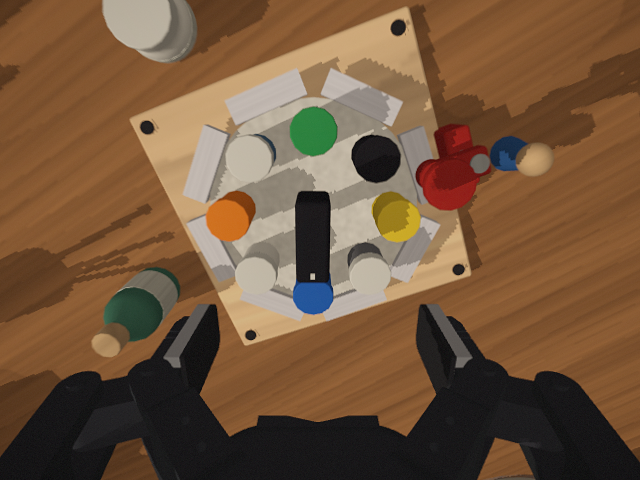

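The bar at column 312 is about 3 mm left of the finger midline (317), mostly because the arm was still settling. I'll shift slightly, descend and close gently.

Emit:
step_arm:
  deltas:
    - [0.5,0.7,-35,0,0,0,1]
    - [0,0,-25,0,0,0,1]
    - [0,0,-12,0,0,0,1]
    - [0,0,0,0,0,0,1]
    - [0,0,0,0,0,0,1]
  newtons: 20

```text
clock: 4.8
tcp_pos: [0.5669, -0.027, 0.0913]
orientation: [-0.0, 0.963, -0.27, 0.001]
wrist_force: [0.3, -1.0, 0.8]
finger_gap: 0.0858
grip_force: 0.0
```

Emit:
step_arm:
  deltas:
    - [0,0,0,0,0,0,-1]
    - [0,0,0,0,0,0,-1]
    - [0,0,0,0,0,0,-1]
    - [0,0,0,0,0,0,-1]
    - [0,0,0,0,0,0,-1]
  newtons: 20

```text
clock: 5.3
tcp_pos: [0.5661, -0.0266, 0.0903]
orientation: [-0.0, 0.963, -0.27, 0.001]
wrist_force: [-0.3, 0.1, 0.9]
finger_gap: 0.0124
grip_force: 0.0
```

Emit:
step_arm:
  deltas:
    - [0,0,0,0,0,0,-1]
    - [0,0,0,0,0,0,-1]

```text
clock: 5.5
tcp_pos: [0.5659, -0.0269, 0.09]
orientation: [0.0, 0.963, -0.27, 0.001]
wrist_force: [-0.3, -0.3, 5.1]
finger_gap: -0.0
grip_force: 2.8
```

```bash
cat > st.py <<'E'
from workcell import *
import numpy as np
s=get_state();o=s["orientation"];y=2*np.degrees(np.arctan2(o[2],o[1]))
print(s["clock"],"j",s["joint_pos"].round(3),"p",s["tcp_pos"].round(4),"xyaw",y.round(2),"F",s["wrist_force"].round(1),"T",s["ft_torque"].round(3),"gap",round(s["finger_gap"],4),"g",round(s["grip_force"],1))
E
python3 st.py
```

```text
5.5 j [-0.189  0.352 -0.178  1.039 -0.    -2.784] p [ 0.5659 -0.0269  0.09  ] xyaw -31.34 F [-0.3 -0.3  5.1] T [-0.062  0.061 -0.001] gap -0.0 g 2.8
```

The fingers shut fully with no bar between them, so I'm looking from close by.

Run:
```python
from workcell import *
from h import *
c=read_camera("wrist");s=read_camera("side");np.savez("w3.npz",**c);np.savez("s3.npz",**s)
b=cv2.resize(s["image"][180:320,260:400],(480,480),interpolation=2)
im=np.zeros((480,800,3),np.uint8);im[:240,:320]=cv2.resize(c["image"],(320,240));im[:,320:]=b
cv2.imwrite("pics/w3.png",im[:,:,::-1])
```

```text
(no output)
```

View pics/w3.png

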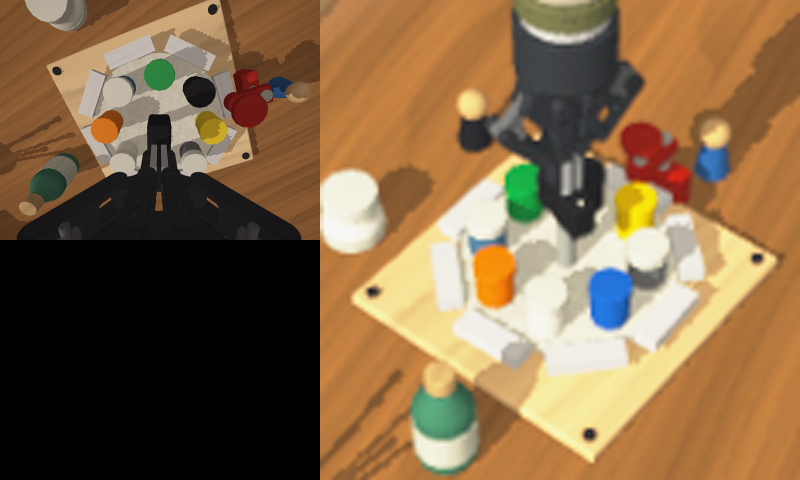

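The wrist view shows the bar's far end beyond the closed fingers, and the side view shows the fingers at or above the bar. I'm checking the real heights with the depth maps.

Run:
```python
from h import *
def at(c,p):
    x,y=map(int,p);w=c["z_map"][y-2:y+3,x-2:x+3];w=w[w>0];z=np.median(w) if len(w) else np.nan
    o,d=rays(c,[p]);n=z;return (o+d[0]*z).round(4)
w1=dict(np.load("w1.npz"));w2=dict(np.load("w2.npz"));w3=dict(np.load("w3.npz"));t=dict(np.load("top0.npz"));s=dict(np.load("side0.npz"))
for n,c,P in(("w1",w1,dict(bar=(314,208),bar1=(314,190),bar2=(314,230),green=(314,133),blue=(314,258),black=(360,153),cap=(411,171),plate=(270,285))),("w2",w2,dict(bar=(312,245),bar1=(312,215),bar2=(312,270),green=(314,131),blue=(314,300),cap=(448,187),plate=(240,325))),("w3",w3,dict(bar=(318,240),green=(318,148),black=(398,182),cap=(498,215))),("top",t,dict(bar=(345,255),green=(357,236),cap=(384,263),plate=(300,290)))):
    for k,p in P.items(): print(n,k,at(c,p))
    print(c["dist_coeffs"])
print("dot tri",tri(w1,(313,235.5),w2,(312,276)))
```

```text
w1 bar [ 0.5687 -0.0289  0.119 ]
w1 bar1 [ 0.5827 -0.0375  0.1194]
w1 bar2 [ 0.5511 -0.0181  0.1192]
w1 green [ 0.6224 -0.0612  0.0688]
w1 blue [0.5102 0.0075 0.0691]
w1 black [ 0.5824 -0.0903  0.0689]
w1 cap [ 0.5473 -0.1216  0.0965]
w1 plate [0.4875 0.0896 0.0115]
[-0.02928472  0.          0.          0.          0.        ]
w2 bar [ 0.5659 -0.0262  0.1192]
w2 bar1 [ 0.5827 -0.0366  0.1192]
w2 bar2 [ 0.5512 -0.0171  0.1193]
w2 green [ 0.6224 -0.0622  0.069 ]
w2 blue [0.5073 0.0087 0.0693]
w2 cap [ 0.5464 -0.1205  0.0965]
w2 plate [0.494  0.1089 0.0109]
[-0.02928472  0.          0.          0.          0.        ]
w3 bar [ 0.5895 -0.0411  0.1061]
w3 green [ 0.6233 -0.0617  0.0691]
w3 black [ 0.5846 -0.0902  0.0693]
w3 cap [ 0.5516 -0.1223  0.0965]
[-0.02928472  0.          0.          0.          0.        ]
top bar [ 0.5619 -0.0289  0.1201]
top green [ 0.6173 -0.0629  0.0697]
top cap [ 0.5435 -0.1248  0.0959]
top plate [0.4897 0.0858 0.0098]
[0.00372824 0.         0.         0.         0.        ]
dot tri (array([ 0.5462726 , -0.0140117 ,  0.11629368]), np.float64(4.1679255972317315e-05))
```

```bash
python3 - <<'E'
import numpy as np,cv2
c=np.load("w3.npz")["image"];a=cv2.resize(c[180:480,140:500],(720,600),interpolation=2)
cv2.imwrite("pics/w3b.png",cv2.convertScaleAbs(a[:,:,::-1],alpha=2.2))
E
python3 st.py
```

```text
5.6 j [-0.189  0.352 -0.178  1.039 -0.    -2.784] p [ 0.5659 -0.0269  0.0899] xyaw -31.34 F [ 0.2 -1.3  5.9] T [-0.049  0.11  -0.012] gap -0.0003 g 2.8
```

View pics/w3b.png

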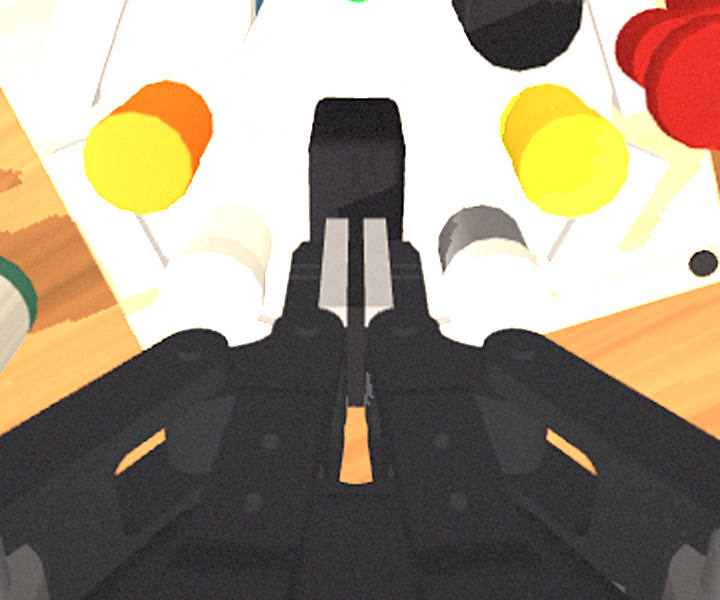

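Run:
```python
from h import *
c=dict(np.load("w3.npz"));print(c["world_from_camera"][:3,3])
for p in [(308,292),(325,292),(308,315),(325,315),(318,300),(318,340),(297,305),(318,270)]:
    z=c["z_map"][p[1],p[0]];o,d=rays(c,[p]);print(p,z,(o+d[0]*z).round(4))
```

```text
[ 0.63636467 -0.06942358  0.26180645]
(308, 292) 0.1523977 [ 0.577  -0.0284  0.1253]
(325, 292) 0.15284228 [ 0.5729 -0.0346  0.1249]
(308, 315) 0.1331004 [ 0.5774 -0.0292  0.1454]
(325, 315) 0.13441211 [ 0.5734 -0.0344  0.1443]
(318, 300) 0.14495227 [ 0.575  -0.0323  0.1331]
(318, 340) 0.124259554 [ 0.5722 -0.0305  0.156 ]
(297, 305) 0.14837386 [ 0.5765 -0.0227  0.1307]
(318, 270) 0.154937 [ 0.5816 -0.0363  0.1199]
```

Run:
```python
from h import *
for f in("w1","w3"):
    c=dict(np.load(f+".npz"));z=c["z_map"];v,u=np.mgrid[0:480:2,0:640:2];v=v.ravel();u=u.ravel();o,d=rays(c,np.c_[u,v]);P=o+d*z[v,u][:,None]
    R=dict(w1=(160,300,480,380),w3=(285,280,350,345))[f];m=(z[v,u]>0)&(u>R[0])&(u<R[2])&(v>R[1])&(v<R[3])&(z[v,u]<.3 if f=="w1" else z[v,u]<.2)
    # tool-frame x: along camera offset
    P=P[m]; i=np.argsort(P[:,2])
    lo=P[P[:,2]>.2] if f=="w1" else P
    lo=lo[np.argsort(lo[:,2])];print(f,lo[[0,5,20,60]].round(4),len(lo))
```

```text
w1 [[ 0.5899  0.0052  0.2926]
 [ 0.5327 -0.061   0.2934]
 [ 0.5477 -0.0698  0.2944]
 [ 0.5489 -0.0706  0.2968]] 1780
w3 [[ 0.569  -0.0405  0.1166]
 [ 0.5631 -0.0371  0.1175]
 [ 0.578  -0.0233  0.1181]
 [ 0.5781 -0.0256  0.1187]] 928
```

The real fingertips sit about 30 mm above the reported TCP: 42 mm when open, with the shut tips now touching the bar top. I'll open, go 30 mm lower and grip again.

Emit:
step_arm:
  deltas:
    - [0,0,5,0,0,0,1]
    - [0,0,0,0,0,0,1]
    - [0,0,0,0,0,0,1]
    - [0,0,0,0,0,0,1]
    - [0,0,0,0,0,0,1]

```text
clock: 6.1
tcp_pos: [0.5652, -0.0266, 0.0939]
orientation: [0.0, 0.963, -0.27, -0.0]
wrist_force: [-0.3, 0.6, -0.1]
finger_gap: 0.0721
grip_force: 0.0
```

Emit:
step_arm:
  deltas:
    - [0,0,-10,0,0,0,1]
    - [0,0,-10,0,0,0,1]
    - [0,0,-10,0,0,0,1]
    - [0,0,-4,0,0,0,1]
    - [0,0,0,0,0,0,1]

```text
clock: 6.6
tcp_pos: [0.5644, -0.0265, 0.0589]
orientation: [0.0, 0.963, -0.27, -0.001]
wrist_force: [-0.6, 0.2, -0.3]
finger_gap: 0.0852
grip_force: 0.0
```

Emit:
step_arm:
  deltas:
    - [0,0,0,0,0,0,-1]
    - [0,0,0,0,0,0,-1]
    - [0,0,0,0,0,0,-1]
    - [0,0,0,0,0,0,-1]
    - [0,0,0,0,0,0,-1]
  newtons: 30

```text
clock: 7.1
tcp_pos: [0.5656, -0.0267, 0.0606]
orientation: [-0.0, 0.963, -0.27, 0.0]
wrist_force: [-0.2, 0.1, 1.6]
finger_gap: 0.0213
grip_force: 31.2
```

Emit:
step_arm:
  deltas:
    - [0,0,0,0,0,0,-1]
    - [0,0,0,0,0,0,-1]

```text
clock: 7.3
tcp_pos: [0.5656, -0.0267, 0.0606]
orientation: [-0.0, 0.963, -0.27, 0.0]
wrist_force: [-0.5, 1.3, 3.8]
finger_gap: 0.0217
grip_force: 31.4
```

```bash
python3 st.py
```

```text
7.3 j [-0.189  0.376 -0.221  0.973 -0.    -2.784] p [ 0.5656 -0.0267  0.0606] xyaw -31.32 F [-0.5  1.3  3.8] T [0.049 0.061 0.251] gap 0.0217 g 31.4
```

The bar is gripped (gap 21.7 mm). I'll turn clockwise and watch the torque for clicks.

Emit:
step_arm:
  deltas:
    - [0,0,0,0,0,-4,-1]
    - [0,0,0,0,0,-4,-1]
    - [0,0,0,0,0,-4,-1]

```text
clock: 7.6
tcp_pos: [0.5657, -0.0266, 0.0606]
orientation: [-0.0, 0.929, -0.371, 0.0]
wrist_force: [0.5, 0.3, 3.7]
finger_gap: 0.0215
grip_force: 31.5
```

```bash
python3 st.py
```

```text
7.6 j [-0.189  0.376 -0.221  0.973  0.    -2.571] p [ 0.5657 -0.0266  0.0606] xyaw -43.51 F [0.5 0.3 3.7] T [0.16  0.089 0.04 ] gap 0.0215 g 31.5
```

Emit:
step_arm:
  deltas:
    - [0,0,0,0,0,-5,-1]
    - [0,0,0,0,0,-5,-1]
    - [0,0,0,0,0,-3,-1]

```text
clock: 7.9
tcp_pos: [0.5659, -0.0265, 0.0606]
orientation: [-0.0, 0.881, -0.473, 0.0]
wrist_force: [-0.2, 0.9, 3.2]
finger_gap: 0.0214
grip_force: 31.4
```

```bash
python3 st.py
```

```text
7.9 j [-0.189  0.376 -0.221  0.973  0.    -2.344] p [ 0.5659 -0.0265  0.0606] xyaw -56.5 F [-0.2  0.9  3.2] T [0.184 0.004 0.065] gap 0.0214 g 31.4
```

Emit:
step_arm:
  deltas:
    - [0,0,0,0,0,-5,-1]
    - [0,0,0,0,0,-5,-1]
    - [0,0,0,0,0,-3,-1]

```text
clock: 8.2
tcp_pos: [0.566, -0.0264, 0.0606]
orientation: [-0.0, 0.822, -0.57, 0.0]
wrist_force: [0.6, 1.7, 2.3]
finger_gap: 0.0216
grip_force: 31.3
```

```bash
python3 st.py
```

```text
8.2 j [-1.890e-01  3.760e-01 -2.210e-01  9.730e-01  1.000e-03 -2.118e+00] p [ 0.566  -0.0264  0.0606] xyaw -69.45 F [0.6 1.7 2.3] T [ 0.209 -0.021  0.385] gap 0.0216 g 31.3
```

Emit:
step_arm:
  deltas:
    - [0,0,0,0,0,-5,-1]
    - [0,0,0,0,0,-5,-1]
    - [0,0,0,0,0,-3,-1]

```text
clock: 8.5
tcp_pos: [0.5661, -0.0261, 0.0607]
orientation: [-0.001, 0.753, -0.658, 0.0]
wrist_force: [1.5, 1.4, 2.7]
finger_gap: 0.0216
grip_force: 49.0
```

```bash
python3 st.py
```

```text
8.5 j [-1.880e-01  3.760e-01 -2.200e-01  9.730e-01  1.000e-03 -1.893e+00] p [ 0.5661 -0.0261  0.0607] xyaw -82.32 F [1.5 1.4 2.7] T [ 0.314 -0.182  1.584] gap 0.0216 g 49.0
```

The torque has risen to 1.6 Nm, far above 0.2. I'm stopping to look.

```bash
python3 - <<'E'
from workcell import *
from h import *
c=read_camera("wrist");s=read_camera("side");np.savez("w4.npz",**c);np.savez("s4.npz",**s)
im=np.zeros((600,800,3),np.uint8);im[:400,:400]=cv2.resize(c["image"][:,:],(400,400))
im[:,400:]=cv2.resize(s["image"][185:335,280:380],(400,600),interpolation=2)
im=cv2.convertScaleAbs(im,alpha=1.4)
cv2.imwrite("pics/w4.png",im[:,:,::-1])
E
python3 st.py
```

```text
8.6 j [-0.188  0.376 -0.221  0.973  0.    -1.894] p [ 0.5661 -0.0264  0.0607] xyaw -82.25 F [0.4 1.8 4.2] T [ 0.358 -0.064  0.318] gap 0.0217 g 32.1
```

View pics/w4.png

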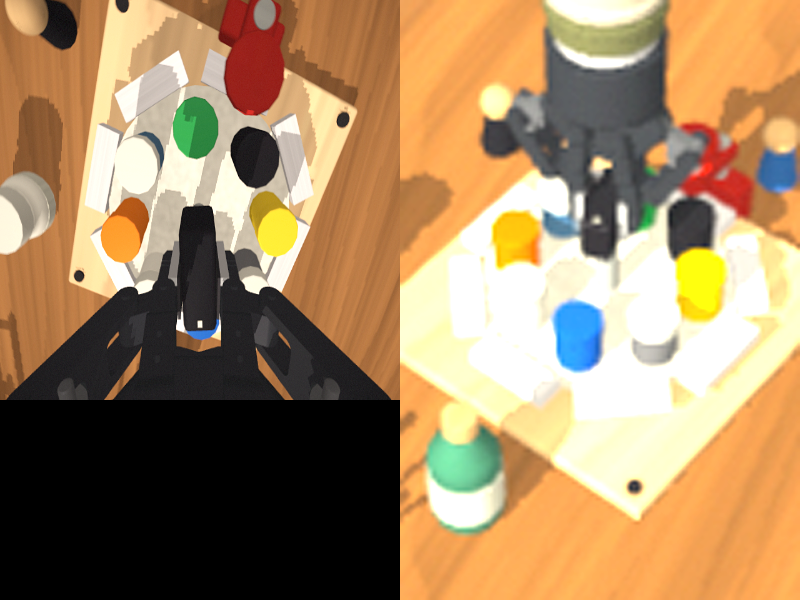

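The wheel follows the tool, and the torque settled to 0.3 Nm, so the spike was the stop's crest being crossed. I'll go on in smaller steps.

Emit:
step_arm:
  deltas:
    - [0,0,0,0,0,-3,-1]
    - [0,0,0,0,0,-3,-1]

```text
clock: 8.8
tcp_pos: [0.5662, -0.0263, 0.0607]
orientation: [-0.001, 0.717, -0.697, 0.0]
wrist_force: [1.7, 2.8, 2.3]
finger_gap: 0.0215
grip_force: 31.9
```

```bash
python3 st.py
```

```text
8.8 j [-1.890e-01  3.760e-01 -2.200e-01  9.730e-01  1.000e-03 -1.787e+00] p [ 0.5662 -0.0263  0.0607] xyaw -88.42 F [1.7 2.8 2.3] T [ 0.435 -0.294 -0.   ] gap 0.0215 g 31.9
```

Emit:
step_arm:
  deltas:
    - [0,0,0,0,0,-4,-1]
    - [0,0,0,0,0,-4,-1]
    - [0,0,0,0,0,-4,-1]

```text
clock: 9.1
tcp_pos: [0.5664, -0.0263, 0.0607]
orientation: [0.001, -0.64, 0.769, -0.0]
wrist_force: [3.4, 2.7, 2.8]
finger_gap: 0.0218
grip_force: 31.9
```

```bash
python3 st.py
```

```text
9.1 j [-1.890e-01  3.760e-01 -2.200e-01  9.730e-01  1.000e-03 -1.577e+00] p [ 0.5664 -0.0263  0.0607] xyaw 259.53 F [3.4 2.7 2.8] T [ 0.429 -0.261 -0.011] gap 0.0218 g 31.9
```

Emit:
step_arm:
  deltas:
    - [0,0,0,0,0,-4,-1]
    - [0,0,0,0,0,-4,-1]
    - [0,0,0,0,0,-4,-1]

```text
clock: 9.4
tcp_pos: [0.5666, -0.0263, 0.0606]
orientation: [0.001, -0.556, 0.831, -0.0]
wrist_force: [1.8, 1.5, 2.8]
finger_gap: 0.0214
grip_force: 31.9
```

```bash
python3 st.py
```

```text
9.4 j [-1.890e-01  3.760e-01 -2.200e-01  9.720e-01  1.000e-03 -1.368e+00] p [ 0.5666 -0.0263  0.0606] xyaw 247.57 F [1.8 1.5 2.8] T [ 0.308 -0.341  0.4  ] gap 0.0214 g 31.9
```

Emit:
step_arm:
  deltas:
    - [0,0,0,0,0,-4,-1]
    - [0,0,0,0,0,-4,-1]
    - [0,0,0,0,0,-4,-1]

```text
clock: 9.7
tcp_pos: [0.5667, -0.0263, 0.0607]
orientation: [0.001, -0.466, 0.885, -0.0]
wrist_force: [3.0, 3.3, 1.3]
finger_gap: 0.0215
grip_force: 33.3
```

```bash
python3 st.py
```

```text
9.7 j [-1.890e-01  3.760e-01 -2.200e-01  9.720e-01  1.000e-03 -1.159e+00] p [ 0.5667 -0.0263  0.0607] xyaw 235.61 F [3.  3.3 1.3] T [ 0.438 -0.492  0.925] gap 0.0215 g 33.3
```

Emit:
step_arm:
  deltas:
    - [0,0,0,0,0,-4,-1]
    - [0,0,0,0,0,-4,-1]
    - [0,0,0,0,0,-4,-1]

```text
clock: 10.0
tcp_pos: [0.5667, -0.0267, 0.0606]
orientation: [0.001, -0.371, 0.929, -0.0]
wrist_force: [2.9, 1.7, 1.1]
finger_gap: 0.0213
grip_force: 31.9
```

```bash
python3 st.py
```

```text
10.0 j [-0.189  0.376 -0.22   0.972  0.001 -0.949] p [ 0.5667 -0.0267  0.0606] xyaw 223.52 F [2.9 1.7 1.1] T [ 0.214 -0.42   0.027] gap 0.0213 g 31.9
```

Emit:
step_arm:
  deltas:
    - [0,0,0,0,0,-4,-1]
    - [0,0,0,0,0,-4,-1]
    - [0,0,0,0,0,-4,-1]
    - [0,0,0,0,0,-4,-1]

```text
clock: 10.4
tcp_pos: [0.5668, -0.0268, 0.0606]
orientation: [0.001, -0.238, 0.971, -0.0]
wrist_force: [3.7, 0.8, 1.6]
finger_gap: 0.0216
grip_force: 32.3
```

```bash
python3 st.py
```

```text
10.4 j [-0.189  0.376 -0.22   0.972  0.001 -0.67 ] p [ 0.5668 -0.0268  0.0606] xyaw 207.54 F [3.7 0.8 1.6] T [ 0.198 -0.512  0.259] gap 0.0216 g 32.3
```

Emit:
step_arm:
  deltas:
    - [0,0,0,0,0,-4,-1]
    - [0,0,0,0,0,-4,-1]
    - [0,0,0,0,0,-4,-1]

```text
clock: 10.7
tcp_pos: [0.5669, -0.0268, 0.0607]
orientation: [0.001, -0.136, 0.991, -0.0]
wrist_force: [2.9, 1.0, 1.0]
finger_gap: 0.0217
grip_force: 35.2
```

```bash
python3 st.py
```

```text
10.7 j [-0.189  0.376 -0.22   0.972  0.    -0.461] p [ 0.5669 -0.0268  0.0607] xyaw 195.59 F [2.9 1.  1. ] T [ 0.032 -0.509  0.713] gap 0.0217 g 35.2
```

Emit:
step_arm:
  deltas:
    - [0,0,0,0,0,-4,-1]
    - [0,0,0,0,0,-4,-1]
    - [0,0,0,0,0,-4,-1]

```text
clock: 11.0
tcp_pos: [0.5667, -0.0268, 0.0608]
orientation: [0.001, -0.033, 0.999, -0.0]
wrist_force: [1.8, 0.5, 2.6]
finger_gap: 0.0221
grip_force: 69.7
```

```bash
python3 st.py
```

```text
11.0 j [-0.189  0.376 -0.22   0.972  0.    -0.254] p [ 0.5667 -0.0268  0.0608] xyaw 183.77 F [1.8 0.5 2.6] T [-0.026 -0.363  2.406] gap 0.0221 g 69.7
```

Emit:
step_arm:
  deltas:
    - [0,0,0,0,0,-4,-1]
    - [0,0,0,0,0,-4,-1]
    - [0,0,0,0,0,0,-1]

```text
clock: 11.3
tcp_pos: [0.566, -0.0271, 0.0606]
orientation: [0.001, 0.038, 0.999, -0.0]
wrist_force: [1.3, -0.5, 3.0]
finger_gap: 0.0213
grip_force: 32.5
```

```bash
python3 st.py
```

```text
11.3 j [-0.189  0.376 -0.221  0.973 -0.    -0.113] p [ 0.566  -0.0271  0.0606] xyaw 175.63 F [ 1.3 -0.5  3. ] T [-0.052 -0.212 -0.268] gap 0.0213 g 32.5
```

The third crest is passed and the wheel now pulls clockwise by itself (-0.27 Nm, q ≈ -7°). I'll go a few degrees more, release and check.

Emit:
step_arm:
  deltas:
    - [0,0,0,0,0,-3,-1]
    - [0,0,0,0,0,-2,-1]
    - [0,0,0,0,0,0,-1]

```text
clock: 11.6
tcp_pos: [0.566, -0.0271, 0.0606]
orientation: [0.001, 0.081, 0.997, -0.0]
wrist_force: [1.9, -0.4, 3.7]
finger_gap: 0.0216
grip_force: 32.5
```

```bash
python3 st.py
```

```text
11.6 j [-0.189  0.376 -0.221  0.973 -0.    -0.027] p [ 0.566  -0.0271  0.0606] xyaw 170.72 F [ 1.9 -0.4  3.7] T [-0.1   -0.289 -0.152] gap 0.0216 g 32.5
```

Emit:
step_arm:
  deltas:
    - [0,0,0,0,0,0,1]
    - [0,0,0,0,0,0,1]
    - [0,0,0,0,0,0,1]
    - [0,0,0,0,0,0,1]
    - [0,0,0,0,0,0,1]

```text
clock: 12.1
tcp_pos: [0.5652, -0.0267, 0.06]
orientation: [-0.0, 0.081, 0.997, 0.0]
wrist_force: [-0.4, -0.3, -0.4]
finger_gap: 0.0856
grip_force: 0.0
```

Emit:
step_arm:
  deltas:
    - [0,0,25,0,0,0,1]
    - [0,0,50,0,0,0,1]
    - [0,0,50,0,0,0,1]
    - [0,0,20,0,0,0,1]
    - [0,0,0,0,0,0,1]

```text
clock: 12.6
tcp_pos: [0.5678, -0.0271, 0.2096]
orientation: [0.004, 0.081, 0.997, -0.0]
wrist_force: [0.6, -0.0, -0.2]
finger_gap: 0.085
grip_force: 0.0
```

```bash
python3 st.py
python3 - <<'E'
from workcell import *
from h import *
c=read_camera("wrist");np.savez("w5.npz",**c)
cv2.imwrite("pics/w5.png",c["image"][:,:,::-1])
E
```

```text
12.6 j [-0.189  0.291  0.036  1.308  0.    -0.026] p [ 0.5678 -0.0271  0.2096] xyaw 170.68 F [ 0.6 -0.  -0.2] T [ 0.02  -0.009 -0.036] gap 0.085 g 0.0
```

View pics/w5.png

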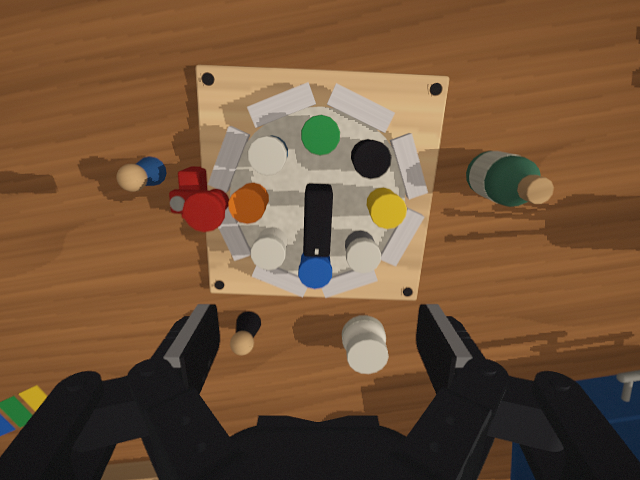

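The orange pot at (248,203) is now at the red lock cap (204,211), and yellow is opposite at (388,209). Next I'll measure q and the plunger axis.

Run:
```python
from h import *
c=dict(np.load("w5.npz"))
sc=plane(c,[(208,79),(436,89),(407.5,292),(219,285)],.012);cc=sc.mean(0)
x=(sc[0]-sc[3]+sc[1]-sc[2]);x=np.array(x)
y=sc[1]-sc[0]+sc[2]-sc[3];yaw=np.arctan2(-y[0],y[1]);print("c",cc,"yaw",np.degrees(yaw),np.linalg.norm(np.diff(sc,axis=0),axis=1))
for n,p,k in(("orange",(247,203),0),("green",(320.5,135),2),("black",(371,159),3),("yellow",(388.5,209),4),("blue",(315.5,272),6)):
    w=plane(c,[p],.07)[0];v=w-cc;a=np.arctan2(v[1],v[0]);q=-(a-yaw+np.pi/2)-k*np.pi/4
    print(n,w.round(4),np.hypot(*v[:2]).round(4),((q+np.pi)%(2*np.pi)-np.pi).round(3))
g=plane(c,[(319,190),(317,254)],.12);print("grip",g.mean(0),"q",((yaw-np.arctan2(*(g[0]-g[1])[1::-1]))+np.pi/2)%np.pi-np.pi/2)
# cap from depth: points at z .085-.106 in red
hsv=cv2.cvtColor(c["image"],cv2.COLOR_RGB2HSV);z=c["z_map"];v,u=np.nonzero(((hsv[...,0]>170)|(hsv[...,0]<8))&(hsv[...,1]>150)&(z>0));k=(u>160)&(u<240)&(v>150)&(v<245);u,v=u[k],v[k]
o,d=rays(c,np.c_[u,v]);P=o+d*z[v,u][:,None];print("z pct",np.percentile(P[:,2],[50,80,90,98]))
zt=np.percentile(P[:,2],90);m=abs(P[:,2]-zt)<.002;Q=P[m];(e,r)=cv2.minEnclosingCircle(Q[:,:2].astype(np.float32));print("cap",e,r,zt,Q.mean(0),m.sum())
lp=cc+.098*np.array([np.sin(yaw),-np.cos(yaw),0]);print("lock pred",lp)
```

```text
c [ 0.56596184 -0.02616958  0.012     ] yaw -11.646338831694035 [0.22374573 0.22411479 0.22385322]
orange [ 0.5493 -0.089   0.07  ] 0.065 0.057
green [ 0.5009 -0.013   0.07  ] 0.0663 -0.004
black [0.5282 0.0275 0.07  ] 0.0657 -0.031
yellow [0.5759 0.0383 0.07  ] 0.0653 -0.051
blue [ 0.6278 -0.0384  0.07  ] 0.0631 -0.008
grip [ 0.56349803 -0.02551556  0.12      ] q -0.01146654441044026
z pct [0.0950119  0.09676262 0.09719614 0.09783341]
cap (0.5458084940910339, -0.12194839864969254) 0.017307989299297333 0.09719614321542086 [ 0.54573033 -0.12193981  0.09662114] 1145
lock pred [ 0.54617857 -0.12215199  0.012     ]
```

The wheel is at q ≈ -0.01, and the plunger axis is at (0.546, -0.1225) with its top at about 97 mm. I'll check the bracket height before pressing, and move over the plunger with the fingers shut.

Run:
```python
from h import *
c=dict(np.load("w5.npz"))
for p in [(177,203),(190,180),(192,172),(200,190),(195,200),(215,215),(222,200),(140,175)]:
    z=c["z_map"][p[1],p[0]];o,d=rays(c,[p]);print(p,(o+d[0]*z).round(4),c["image"][p[1],p[0]])
```

```text
(177, 203) [ 0.5389 -0.153   0.0692] [108 103  95]
(190, 180) [ 0.524  -0.1477  0.0373] [153  35  29]
(192, 172) [ 0.5169 -0.1446  0.0346] [139  29  23]
(200, 190) [ 0.536  -0.1421  0.0331] [86 19 14]
(195, 200) [ 0.5341 -0.1251  0.0961] [150  33  26]
(215, 215) [ 0.5492 -0.1113  0.0977] [151  33  27]
(222, 200) [ 0.5433 -0.1119  0.067 ] [147  32  25]
(140, 175) [ 0.5097 -0.1877  0.0522] [189 152 106]
```

Emit:
step_arm:
  deltas:
    - [-6,-32,-10,0,0,0,-1]
    - [-7,-32,-15,0,0,0,-1]
    - [-7,-32,-20,0,0,0,-1]
    - [0,0,-25,0,0,0,-1]
    - [0,0,0,0,0,0,-1]

```text
clock: 13.15
tcp_pos: [0.5414, -0.1223, 0.13]
orientation: [-0.005, 0.082, 0.997, 0.001]
wrist_force: [-0.0, 0.9, -1.6]
finger_gap: 0.0124
grip_force: 0.0
```

Emit:
step_arm:
  deltas:
    - [0,0,0,0,0,0,-1]
    - [0,0,0,0,0,0,-1]
    - [0,0,0,0,0,0,-1]

```text
clock: 13.45
tcp_pos: [0.5462, -0.1223, 0.1364]
orientation: [0.001, 0.081, 0.997, -0.0]
wrist_force: [0.7, 0.6, -0.0]
finger_gap: 0.0002
grip_force: 0.0
```

```bash
python3 st.py
```

```text
13.45 j [-0.364  0.309 -0.121  1.139  0.    -0.202] p [ 0.5462 -0.1223  0.1364] xyaw 170.73 F [ 0.7  0.6 -0. ] T [-0.013 -0.01   0.07 ] gap 0.0002 g 0.0
```

The bracket is below 70 mm, so it is clear. I'll come down to just above the cap, then feel for it.

Emit:
step_arm:
  deltas:
    - [0,0,-25,0,0,0,-1]
    - [0,0,-20,0,0,0,-1]
    - [0,0,-10,0,0,0,-1]
    - [0,0,0,0,0,0,-1]
    - [0,0,0,0,0,0,-1]

```text
clock: 13.95
tcp_pos: [0.546, -0.1227, 0.0811]
orientation: [0.001, 0.081, 0.997, -0.0]
wrist_force: [0.3, 0.3, 0.4]
finger_gap: -0.0002
grip_force: 0.0
```

Emit:
step_arm:
  deltas:
    - [0,0,-2,0,0,0,-1]
    - [0,0,-1,0,0,0,-1]
    - [0,0,-1,0,0,0,-1]
    - [0,0,-1,0,0,0,-1]

```text
clock: 14.35
tcp_pos: [0.5455, -0.1228, 0.0755]
orientation: [0.0, 0.081, 0.997, -0.0]
wrist_force: [0.7, 0.5, 0.4]
finger_gap: 0.0003
grip_force: 0.0
```

Emit:
step_arm:
  deltas:
    - [0,0,-1,0,0,0,-1]
    - [0,0,-1,0,0,0,-1]
    - [0,0,-1,0,0,0,-1]
    - [0,0,-1,0,0,0,-1]

```text
clock: 14.75
tcp_pos: [0.5453, -0.1227, 0.0711]
orientation: [-0.0, 0.081, 0.997, 0.0]
wrist_force: [-0.5, -0.9, 0.8]
finger_gap: 0.0001
grip_force: 0.0
```

Emit:
step_arm:
  deltas:
    - [0,0,-1,0,0,0,-1]
    - [0,0,-1,0,0,0,-1]
    - [0,0,0,0,0,0,-1]

```text
clock: 15.05
tcp_pos: [0.5452, -0.1227, 0.069]
orientation: [-0.0, 0.081, 0.997, 0.0]
wrist_force: [-0.5, -1.3, 0.1]
finger_gap: 0.0001
grip_force: 0.0
```

Emit:
step_arm:
  deltas:
    - [0,0,-1,0,0,0,-1]
    - [0,0,-1,0,0,0,-1]
    - [0,0,0,0,0,0,-1]

```text
clock: 15.35
tcp_pos: [0.5455, -0.1227, 0.0673]
orientation: [0.0, 0.081, 0.997, 0.0]
wrist_force: [-0.4, -0.2, 0.7]
finger_gap: -0.0001
grip_force: 0.6
```

Emit:
step_arm:
  deltas:
    - [0,0,-1,0,0,0,-1]
    - [0,0,-1,0,0,0,-1]
    - [0,0,0,0,0,0,-1]

```text
clock: 15.65
tcp_pos: [0.5455, -0.1228, 0.0654]
orientation: [0.0, 0.081, 0.997, -0.0]
wrist_force: [-0.6, -0.4, 2.2]
finger_gap: -0.0
grip_force: 1.5
```

Emit:
step_arm:
  deltas:
    - [0,0,-1,0,0,0,-1]
    - [0,0,-1,0,0,0,-1]
    - [0,0,0,0,0,0,-1]

```text
clock: 15.95
tcp_pos: [0.5455, -0.1227, 0.0631]
orientation: [0.0, 0.081, 0.997, 0.0]
wrist_force: [0.3, -0.1, 3.3]
finger_gap: 0.0002
grip_force: 1.4
```

Emit:
step_arm:
  deltas:
    - [0,0,-1,0,0,0,-1]
    - [0,0,-1,0,0,0,-1]
    - [0,0,0,0,0,0,-1]

```text
clock: 16.25
tcp_pos: [0.5455, -0.1228, 0.0611]
orientation: [0.0, 0.081, 0.997, 0.0]
wrist_force: [0.1, -0.1, 3.2]
finger_gap: -0.0002
grip_force: 1.4
```

Contact came at TCP z ≈ 0.067, and the plunger is sliding at about 3 N. I'll continue.

Emit:
step_arm:
  deltas:
    - [0,0,-1,0,0,0,-1]
    - [0,0,-1,0,0,0,-1]
    - [0,0,-1,0,0,0,-1]

```text
clock: 16.55
tcp_pos: [0.5454, -0.1227, 0.0582]
orientation: [0.0, 0.081, 0.997, 0.0]
wrist_force: [0.7, 0.7, 3.5]
finger_gap: 0.0001
grip_force: 1.6
```

Emit:
step_arm:
  deltas:
    - [0,0,-1,0,0,0,-1]
    - [0,0,-1,0,0,0,-1]
    - [0,0,-1,0,0,0,-1]

```text
clock: 16.85
tcp_pos: [0.5455, -0.1227, 0.0552]
orientation: [0.0, 0.081, 0.997, 0.0]
wrist_force: [-0.3, 0.1, 3.4]
finger_gap: 0.0
grip_force: 1.6
```

Emit:
step_arm:
  deltas:
    - [0,0,-1,0,0,0,-1]
    - [0,0,-1,0,0,0,-1]
    - [0,0,0,0,0,0,-1]

```text
clock: 17.15
tcp_pos: [0.5454, -0.1227, 0.0531]
orientation: [0.0, 0.081, 0.997, 0.0]
wrist_force: [0.9, -0.9, 2.4]
finger_gap: -0.0001
grip_force: 1.3
```

Emit:
step_arm:
  deltas:
    - [0,0,-1,0,0,0,-1]
    - [0,0,-1,0,0,0,-1]
    - [0,0,0,0,0,0,-1]

```text
clock: 17.45
tcp_pos: [0.5454, -0.1227, 0.0511]
orientation: [0.0, 0.081, 0.997, 0.0]
wrist_force: [-0.2, -0.1, 2.6]
finger_gap: 0.0001
grip_force: 1.4
```

Emit:
step_arm:
  deltas:
    - [0,0,-1,0,0,0,-1]
    - [0,0,-1,0,0,0,-1]
    - [0,0,0,0,0,0,-1]

```text
clock: 17.75
tcp_pos: [0.5454, -0.1228, 0.0491]
orientation: [0.0, 0.081, 0.997, 0.0]
wrist_force: [0.0, 0.5, 2.8]
finger_gap: 0.0003
grip_force: 1.4
```

Emit:
step_arm:
  deltas:
    - [0,0,-1,0,0,0,-1]
    - [0,0,0,0,0,0,-1]

```text
clock: 17.95
tcp_pos: [0.5454, -0.1227, 0.0481]
orientation: [0.0, 0.081, 0.997, 0.0]
wrist_force: [0.5, 0.0, 3.3]
finger_gap: 0.0002
grip_force: 1.4
```

Emit:
step_arm:
  deltas:
    - [0,0,-1,0,0,0,-1]
    - [0,0,0,0,0,0,-1]

```text
clock: 18.15
tcp_pos: [0.5454, -0.1227, 0.0471]
orientation: [0.0, 0.081, 0.997, 0.0]
wrist_force: [0.8, -0.1, 2.4]
finger_gap: 0.0
grip_force: 1.4
```

Emit:
step_arm:
  deltas:
    - [0,0,-1,0,0,0,-1]
    - [0,0,0,0,0,0,-1]

```text
clock: 18.35
tcp_pos: [0.5455, -0.1228, 0.0464]
orientation: [0.0, 0.081, 0.997, -0.0]
wrist_force: [0.9, 0.2, 5.0]
finger_gap: 0.0003
grip_force: 2.7
```

Emit:
step_arm:
  deltas:
    - [0,0,-0.7,0,0,0,-1]
    - [0,0,0,0,0,0,-1]

```text
clock: 18.55
tcp_pos: [0.5455, -0.1228, 0.046]
orientation: [0.0, 0.081, 0.997, -0.0]
wrist_force: [-1.2, -1.0, 7.3]
finger_gap: 0.0
grip_force: 3.6
```

The force is rising at the stop. I'll bring it up to about 12 N.

Emit:
step_arm:
  deltas:
    - [0,0,-0.7,0,0,0,-1]
    - [0,0,0,0,0,0,-1]

```text
clock: 18.75
tcp_pos: [0.5455, -0.1228, 0.0456]
orientation: [0.0, 0.081, 0.997, -0.0]
wrist_force: [-0.2, 0.7, 8.2]
finger_gap: 0.0001
grip_force: 4.5
```

Emit:
step_arm:
  deltas:
    - [0,0,-0.5,0,0,0,-1]
    - [0,0,0,0,0,0,-1]
    - [0,0,0,0,0,0,-1]

```text
clock: 19.05
tcp_pos: [0.5456, -0.1228, 0.0454]
orientation: [0.0, 0.081, 0.997, -0.0]
wrist_force: [-2.1, 0.5, 9.8]
finger_gap: 0.0004
grip_force: 5.1
```

Emit:
step_arm:
  deltas:
    - [0,0,-0.7,0,0,0,-1]
    - [0,0,0,0,0,0,-1]
    - [0,0,0,0,0,0,-1]

```text
clock: 19.35
tcp_pos: [0.5456, -0.1228, 0.045]
orientation: [0.001, 0.081, 0.997, -0.0]
wrist_force: [-1.5, 1.2, 12.3]
finger_gap: 0.0002
grip_force: 6.0
```

Emit:
step_arm:
  deltas:
    - [0,0,-0.3,0,0,0,-1]
    - [0,0,0,0,0,0,-1]
    - [0,0,0,0,0,0,-1]

```text
clock: 19.65
tcp_pos: [0.5456, -0.1228, 0.0448]
orientation: [0.001, 0.081, 0.997, -0.0]
wrist_force: [-2.9, 0.6, 12.9]
finger_gap: 0.0003
grip_force: 6.4
```

Seated at about 13 N. I'll retreat straight up and check.

Emit:
step_arm:
  deltas:
    - [0,0,2,0,0,0,-1]
    - [0,0,5,0,0,0,-1]
    - [0,0,30,0,0,0,-1]
    - [0,0,40,0,0,0,-1]
    - [0,0,40,0,0,0,-1]

```text
clock: 20.15
tcp_pos: [0.544, -0.1222, 0.1603]
orientation: [-0.002, 0.081, 0.997, 0.001]
wrist_force: [0.5, 0.1, 0.4]
finger_gap: 0.0
grip_force: 0.0
```

Emit:
step_arm:
  deltas:
    - [20,30,40,0,0,0,-1]
    - [0,30,10,0,0,0,-1]
    - [0,30,0,0,0,0,-1]
    - [0,0,0,0,0,0,-1]
    - [0,0,0,0,0,0,-1]

```text
clock: 20.65
tcp_pos: [0.5634, -0.0343, 0.2068]
orientation: [-0.001, 0.081, 0.997, -0.0]
wrist_force: [-0.9, 0.2, 0.9]
finger_gap: -0.0001
grip_force: 0.0
```

```bash
python3 st.py
python3 - <<'E'
from workcell import *
from h import *
c=read_camera("wrist");np.savez("w6.npz",**c);cv2.imwrite("pics/w6.png",c["image"][:,:,::-1])
hsv=cv2.cvtColor(c["image"],cv2.COLOR_RGB2HSV);z=c["z_map"]
v,u=np.nonzero(((hsv[...,0]>170)|(hsv[...,0]<8))&(hsv[...,1]>150)&(z>0));o,d=rays(c,np.c_[u,v]);P=o+d*z[v,u][:,None]
P=P[np.hypot(P[:,0]-.546,P[:,1]+.122)<.017];print("cap z",np.percentile(P[:,2],[50,80,90,98]))
E
```

```text
20.65 j [-0.203  0.292  0.031  1.311 -0.    -0.041] p [ 0.5634 -0.0343  0.2068] xyaw 170.75 F [-0.9  0.2  0.9] T [-0.042 -0.01   0.005] gap -0.0001 g 0.0
cap z [0.07654385 0.07716939 0.07751227 0.07806011]
```

View pics/w6.png

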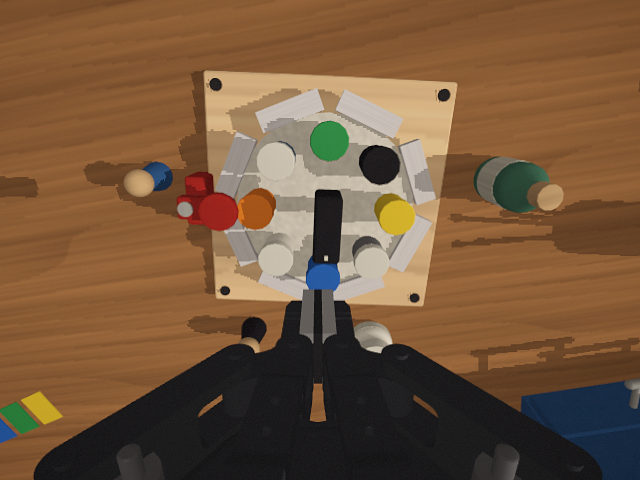

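The cap top dropped from 97.2 to 77.5 mm, about 20 mm, so the plunger is home. In the picture the orange pot at (257,208) is at the red post (219,211), and the dolls, bottle and jar in view stand where they were. I'm handing in.

```bash
python3 -c "
from workcell import *
print(hand_in())"
```

```text
the job is handed in; nothing more can be done
None
```

The wheel was turned three clicks clockwise until the orange pot clicked in at the red lock post, then the lock plunger was pressed about 20 mm to its stop at about 13 N; the arm is clear and the job was handed in.

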